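# Sweep the bottle caps into the dustpan

### The job

Three plastic bottle caps (blue, red and green) lie on the worktop in front of the grey dustpan. With the fingers, sweep all three over the pan's lip so that each lies inside on its flat floor, past the sloping lip; only push them along, never pick one up off the surface. Leave the tin, apple, shaker, garlic, mug and lemon standing around where they are.

Things in the scene. Friction and masses are not known exactly. Their poses are not given: they have to be found in the camera images.
- dustpan: grey plastic dustpan, fixed (does not move). Origin: under the middle of its flat floor, on the worktop; x from mouth to back, y across, z up. Floor 3 mm thick, x -60 to +60, y -105 to +105 mm; inside that, 4 mm walls along both sides (18 mm high at the mouth, rising to 34 mm) and the back (34 mm); the -x side is open. A handle 23 mm thick reaches back to x = +147 mm, up to 34 mm high
- pan_lip (a point): middle of the dustpan's front edge. From here a black rubber lip, 210 mm wide, 30 mm deep, without side walls, slopes up from worktop level to the 3 mm floor. Axes as the dustpan's; it lies at dustpan x = -90 mm
- rack (a point): centre, at worktop level, of the fixed wire dish rack with plates to the right of the pan; rack and plates lie within 0.17 m of this point in y and in x and reach up to 0.3 m: pass above or round it. Above the right half of the worktop (y below +0.1 m) wall shelves hang from x = 0.57 m back, the lowest 0.5 m up
- cap_blue: loose blue screw cap of a drink bottle, a closed disc 30 mm in diameter and 16 mm high, 14 g, lying flat. Origin: centre of its underside, z up; its yaw means nothing. It starts on the worktop, 28 to 85 mm in front of the dustpan's lip edge and within 80 mm of its centre line, about 45 mm or more centre to centre from the other caps
- cap_red: loose red screw cap of a drink bottle, a closed disc 30 mm in diameter and 16 mm high, 14 g, lying flat. Origin: centre of its underside, z up; its yaw means nothing. It starts on the worktop, 28 to 85 mm in front of the dustpan's lip edge and within 80 mm of its centre line, about 45 mm or more centre to centre from the other caps
- cap_green: loose green screw cap of a drink bottle, a closed disc 30 mm in diameter and 16 mm high, 14 g, lying flat. Origin: centre of its underside, z up; its yaw means nothing. It starts on the worktop, 28 to 85 mm in front of the dustpan's lip edge and within 80 mm of its centre line, about 45 mm or more centre to centre from the other caps
- tin: closed food tin with a paper label, 75 mm diameter, 58 mm high, loose, between the caps and the front edge; leave it. Origin: centre of its underside
- apple: red apple, 70 mm, 65 mm high, loose, right of the dish rack; leave it. Origin: centre of its underside
- shaker: salt shaker, glass with grey top, 44 mm diameter, 90 mm high, loose, left of the caps; leave it. Origin: centre of its underside
- garlic: garlic bulb, 56 mm wide and high, loose, between the caps and the front edge; leave it. Origin: centre of its underside
- mug: small striped cup, 65 mm wide (88 mm with its handle), 50 mm high, loose, right of the dish rack; leave it. Origin: centre of its underside
- lemon: yellow lemon, 71x53x51 mm, loose, right of the dish rack; leave it. Origin: centre of its underside

How it is judged (in metres and radians):
At the end, for the whole second after the job is handed in: All three caps at rest in the dustpan: the centre of each over the flat floor, at least 5 mm past the top of the sloping lip and between the walls, its underside less than 24 mm above the worktop; tin, apple, shaker, garlic, mug and lemon within 20 mm of where they started (x of cap_blue in the frame of dustpan between -0.055 and 0.06 m and y of cap_blue in the frame of dustpan between -0.105 and 0.105 m and height (world z) of each of cap_blue, cap_red, cap_green below 0.024 m and linear speed of each of cap_blue, cap_red, cap_green below 0.02 m/s and x of cap_red in the frame of dustpan between -0.055 and 0.06 m and y of cap_red in the frame of dustpan between -0.105 and 0.105 m and x of cap_green in the frame of dustpan between -0.055 and 0.06 m and y of cap_green in the frame of dustpan between -0.105 and 0.105 m and distance of each of tin, apple, shaker, garlic, mug, lemon from where it was at the start of the episode below 0.02 m); the robot touches nothing.
It fails at once if a cap was picked up (underside more than 24 mm above the worktop) (height (world z) of any of cap_blue, cap_red, cap_green above 0.024 m).
It fails at once if a cap was carried (level, underside more than 10 mm above the worktop, in front of the dustpan's lip) ((height (world z) of cap_blue above 0.01 m and angle between cap_blue's own z axis and vertical below 0.2 rad and x of cap_blue in the frame of dustpan below -0.09 m) or (height (world z) of cap_red above 0.01 m and angle between cap_red's own z axis and vertical below 0.2 rad and x of cap_red in the frame of dustpan below -0.09 m) or (height (world z) of cap_green above 0.01 m and angle between cap_green's own z axis and vertical below 0.2 rad and x of cap_green in the frame of dustpan below -0.09 m)).
It fails at once if one of the things standing around was moved by more than 20 mm (distance of any of tin, apple, shaker, garlic, mug, lemon from where it was at the start of the episode above 0.02 m).
It also fails if it takes over 67 s, if anything falls off the work surface, if the arm or the gripper's body presses on something with over 40 N, if the wrist force passes 120 N, or if a joint passes its speed limit or range.

### The arm

A 6-joint arm with a two-finger parallel gripper is mounted at the origin on a cart in front of the work surface, level with it; the furniture and walls round the work are solid. World frame = base frame: x ahead of the robot, y to its left, z up, the work surface at z = 0. Lengths are in m, angles in degrees, forces in N, time in s.
With the tool pointing down it reaches from about 0.275 to 0.85 m from the base axis. Payload 5.2 kg.
Tool frame: the origin (TCP) lies midway between the tips of the shut fingers; the grasp point (between the pads) lies r.grip_depth behind it (r.grip_depth is the distance from the TCP to the grasp point, in m); z points along the fingers, y is the line along which they close (so a half turn about z gives the same grasp; the last joint's range is limited). The gripper opens to 85 mm and grips with 20 to 120 N. Pads are 22 mm wide; open, the fingers measure 114 mm over their backs; the gripper's body (76 mm by 85 mm) begins 54 mm behind the grasp point. The pads swing forward as they close: fully open they stand 13 mm farther back than shut.
Start: joints at [-88.052, 14.817, 87.949, -0, 77.235, -11.62], TCP at [0.129, -0.535, 0.231] pointing down, gripper open.
Joint ranges: [-179.93, 179.93], [-52.35, 119.4], [10.71, 147.94], [-69.91, 249.91], [12.55, 155.21], [-178.61, 178.61]. Speed limits (degrees/s): [147.25, 147.25, 180, 180, 180, 180].

### API

Orientations are given as [roll, pitch, yaw] about the fixed x, y, z axes, in that order (R = Rz(yaw) Ry(pitch) Rx(roll)).
In Python, from rig import r gives the robot as it stands.
- The arm moves only by the tool arm_command, never from a script. Its argument "steps" is one flat list of numbers, 4 for each row, row after row: the shift along the tool's x, y, z in cm, then the turn about the tool's z in rad. A call has 1 to 12 rows; each row shifts and turns the commanded pose from where the row before left it, along the tool's axes as they then stand; what a row does not reach is not made up. A row lasts 1/12 s, in which the tool goes at most 41.7 mm and 7.16 degrees, less where a joint would pass 70% of its speed; a pose out of reach is approached as far as the arm can. A call with a gripper value outside its range is refused whole. "hand" is the gripper's target within -1 to 1 (shut at 1, half-way at 0, fully open at -1), set as the call begins (left out, the last holds). The fingers move at their own pace and stop on an object; "newtons" is the grip in N (left out, the last holds). Time passes only in rows, so rows that do not move let the fingers close. It gives the time, the measured TCP pose, the force, the opening and the grip force at its end, in the units of the state.
- r.read_state(): the state, without advancing time (a new reading comes with each control period).
- r.snapshot(name): name is "scene" or "side" or "wrist"; returns a dict with "color" (480x640x3 uint8, red, green, blue), "fov_y" (degrees; the focal length in pixels is half the picture's height over the tangent of half this angle, whatever the lens; pixels are square), "cx", "cy" (the principal point, pixels), "k1" (the pictures are not rectified: a ray, as slopes to the right and down, at radius r is drawn at 1 + k1 r^2 times it, then the intrinsics apply), "R" (3x3) and "t" (3): a world point X has camera coordinates R X + t. Camera axes: x right, y down, z forward; pixel columns grow to the right and rows downward; lengths in m; the calibration is good to about 2 mm. A picture is of the moment at which its call begins. There is no depth.
- r.finish_job(): hands the job in; it is judged then, once.
The state is a dict: "time": time; "joint_pos": joint angles; "joint_velocities": joint speeds; "effort": joint torques, N m; "ee_pos": TCP position; "ee_rot": TCP orientation; "wrist_force": force on the tool from outside, world axes, zero at the start; "ft_torque": the same for the moment, N m; "opening": finger opening in m; "gripper_force": force on a finger pad.
Only numpy, scipy, OpenCV 4.12 (cv2) and the standard library are available. Lean on these libraries where they do the work, as an engineer would, in place of code of your own. Each camera call takes 0.05 s, during which the arm holds its last target. There are 200 camera calls.

## Working session

There is one attempt and no reset: what is moved stays moved. The work goes in short steps, Python scripts to look and compute and a tool call to move; the robot and the scene stay as the last step left them, time stands still between calls to the robot, and variables do not carry over. Pictures are saved under pics/ and viewed, at most 10 in all, crops included, and the job is handed in when it is done.

Besides the shell and the picture viewer there is one more tool, called after ">>>" as name(argument=value, ...) on one line, values as JSON. arm_command: Moves the arm, as the interface text tells. Its arguments: {"type":"object","properties":{"steps":{"type":"array"},"hand":{"type":"number"},"newtons":{"type":"number"}},"required":["steps"]}

```bash
mkdir -p pics; cat > h.py <<'E'
import numpy as np, cv2
from rig import r
def snap(n,f):
    s=r.snapshot(n); cv2.imwrite('pics/'+f,s['color'][:,:,::-1]); 
    np.savez('pics/'+f[:-4]+'.npz',**s); return s
def K(s):
    f=240/np.tan(np.radians(s['fov_y'])/2); return np.array([[f,0,s['cx']],[0,f,s['cy']],[0,0,1]])
def w(s,uv,z):
    k=float(s['k1']); p=(np.array(uv,float)-[s['cx'],s['cy']])/K(s)[0,0]
    u=p.copy()
    for _ in range(30): u=p/(1+k*(u@u))
    d=s['R'].T@np.array([*u,1]); c=-s['R'].T@s['t']
    return c+d*(z-c[2])/d[2]
def load(f): 
    return dict(np.load('pics/'+f+'.npz'))
E
python3 - <<'E'
from h import *
for n in('scene','side','wrist'):
    s=snap(n,n+'0.png'); print(n,-s['R'].T@s['t'],s['fov_y'])
print(r.read_state(), r.grip_depth)
E
```

```text
scene [-0.35918364  0.89207874  0.74389477] 49.250865534983895
side [ 0.18986626 -0.92238562  0.87716565] 54.8004136843049
wrist [ 0.21052548 -0.51564001  0.37443074] 60.755634648297445
{'time': 0.15, 'joint_pos': array([-8.80533075e+01,  1.48501193e+01,  8.79958269e+01,  1.25516337e-03,
        7.72352443e+01, -1.16202602e+01]), 'joint_velocities': array([ 0.00250607, -0.2210556 , -0.23850414, -0.01242339, -0.02232271,
        0.02425547]), 'effort': array([ 2.68180804e-03, -4.46385527e+01, -2.90820712e+01, -1.84442333e-04,
        8.21213209e-03,  1.58664727e-05]), 'ee_pos': array([ 0.12903003, -0.53424144,  0.23066737]), 'ee_rot': array([-1.79920720e+02, -1.75523898e-02,  1.35666624e+01]), 'wrist_force': array([-0.53600883, -0.44065707,  0.07363668]), 'ft_torque': array([0.01654188, 0.01086799, 0.00568891]), 'gripper_force': 0.0, 'opening': 0.08550757916536296} 0.0187
```

View pics/scene0.png

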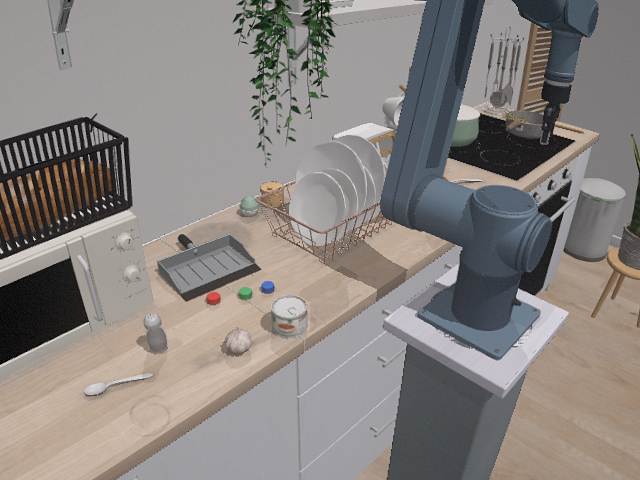

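View pics/side0.png

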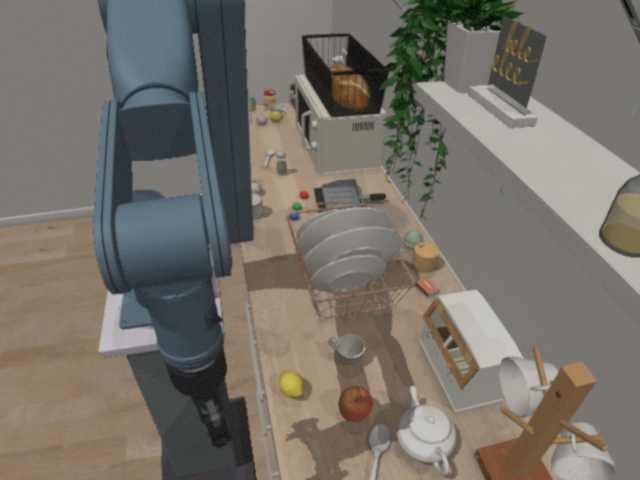

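The scene view shows the caps at red (213,298), green (245,294) and blue (268,287). The tin is at (290,315), garlic at (238,342) and shaker at (155,333), and the pan's front edge runs from (183,297) to (259,268). In the side view the rack lies between the arm and the pan.

```bash
python3 - <<'E'
from h import *
s=load('scene0')
for n,p,z in [('red',(213,298),.008),('green',(245,294),.008),('blue',(268,287),.008),('tinbase',(290,331),0),('tintop',(290,303),.058),('garlic',(238,342),.028),('shaker',(157,349),0),('lipL',(183,297),0),('lipR',(259,268),0),('pancornerBL',(158,265),.03),('BR',(239,237),.034),('rackL',(322,260),0),('rackl2',(258,208),0.05)]: print(n,w(s,p,z).round(3))
c=cv2.resize(s['color'][200:380,120:340,::-1],None,fx=3.5,fy=3.3,interpolation=cv2.INTER_CUBIC); cv2.imwrite('pics/c0.png',c)
E
```

```text
red [0.463 0.386 0.008]
green [0.424 0.324 0.008]
blue [0.407 0.269 0.008]
tinbase [ 0.265  0.331 -0.   ]
tintop [0.28  0.315 0.058]
garlic [0.29  0.449 0.028]
shaker [0.415 0.565 0.   ]
lipL [0.524 0.428 0.   ]
lipR [0.49  0.226 0.   ]
pancornerBL [0.639 0.421 0.03 ]
BR [0.597 0.202 0.034]
rackL [0.404 0.09  0.   ]
rackl2 [0.661 0.083 0.05 ]
```

View pics/c0.png

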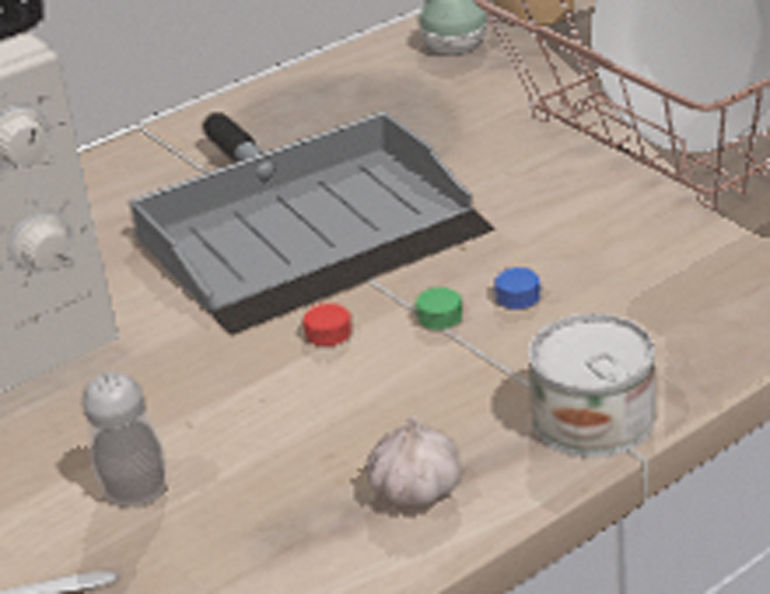

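>>> arm_command(steps=[0,0,-3.3,0.1,0,0,-3.3,0.1,0,0,-3.3,0.1,0,0,-3.3,0.1,1.0,-3.6,0,0,1.0,-3.6,0,0,1.0,-3.6,0,0,1.0,-3.6,0,0,1.0,-3.6,0,0,1.0,-3.6,0,0,1.0,-3.6,0,0,1.0,-3.6,0,0], hand=0.5)

```text
time: 1.15
ee_pos: [0.255, -0.2616, 0.3631]
ee_rot: [-180.0, -0.0, -9.4]
wrist_force: [0.9, -0.3, 0.7]
opening: 0.0214
gripper_force: 0.0
```

```bash
python3 - <<'E'
from h import *
s=load('scene0')
L,R=w(s,(186.3,300.9),0),w(s,(261.1,269.7),0); m=(L+R)/2; d=(L-R)[:2]; print(L,R,np.linalg.norm(d))
a=np.arctan2(-d[0],d[1]); print('yaw',np.degrees(a),'lip',m)
for n,p in [('red',(213.7,298.5)),('green',(245.4,293.3)),('blue',(267.7,287.3))]:
    q=w(s,p,.008); e=(q-m)[:2]; c,t=np.cos(a),np.sin(a); print(n,q.round(3),'pan',(e@[c,t]-.09).round(3),(e@[-t,c]).round(3))
E
```

```text
[0.50667095 0.43096763 0.        ] [0.48086186 0.2274616  0.        ] 0.20513607877108966
yaw -7.227793910329363 lip [0.4937664  0.32921462 0.        ]
red [0.461 0.386 0.008] pan -0.13 0.052
green [0.425 0.322 0.008] pan -0.157 -0.016
blue [0.406 0.27  0.008] pan -0.17 -0.069
```

>>> arm_command(steps=[0.7,-3.6,0,0,0.7,-3.6,0,0,0.7,-3.6,0,0,0.7,-3.6,0,0,0.7,-3.6,0,0,0.7,-3.6,0,0,-0.1,-3.7,0,0,-0.1,-3.7,0,0,-0.1,-3.7,0,0,-0.1,-3.7,0,0,-0.1,-3.7,0,0,-0.1,-3.7,0,0])

```text
time: 2.15
ee_pos: [0.361, 0.1649, 0.3633]
ee_rot: [180.0, -0.0, -9.3]
wrist_force: [-0.6, -0.2, -0.1]
opening: 0.0216
gripper_force: 0.0
```

>>> arm_command(steps=[-0.6,-3.2,1.5,-0.02,-0.6,-3.2,1.5,-0.02,-0.6,-3.2,1.5,0,-0.6,-3.2,1.5,0,0,0,3,0,0,0,3,0,0,0,0,0,0,0,0,0])

```text
time: 2.82
ee_pos: [0.3542, 0.2925, 0.2423]
ee_rot: [179.9, 0.2, -7.0]
wrist_force: [0.1, -0.5, 0.6]
opening: 0.0212
gripper_force: 0.0
```

```bash
python3 - <<'E'
from h import *
s=snap('wrist','w1.png'); print(r.read_state()['ee_pos'])
hsv=cv2.cvtColor(s['color'],cv2.COLOR_RGB2HSV)
for n,lo,hi in [('red',0,6),('green',50,80),('blue',105,125)]:
    m=cv2.inRange(hsv,(lo,150,60),(hi,255,255)); k,_,st,ce=cv2.connectedComponentsWithStats(m)
    i=1+st[1:,4].argmax(); print(n,ce[i],st[i],w(s,ce[i],.010).round(4))
E
```

```text
[0.35553019 0.29288314 0.24407195]
red [195.84826974  80.94143744] [ 177   62   39   38 1127] [0.4622 0.3839 0.01  ]
green [275.70338059 115.54307525] [259  99  34  35 917] [0.4249 0.3198 0.01  ]
blue [336.88202867 129.47629548] [321 113  33  35 907] [0.4063 0.2674 0.01  ]
```

View pics/w1.png

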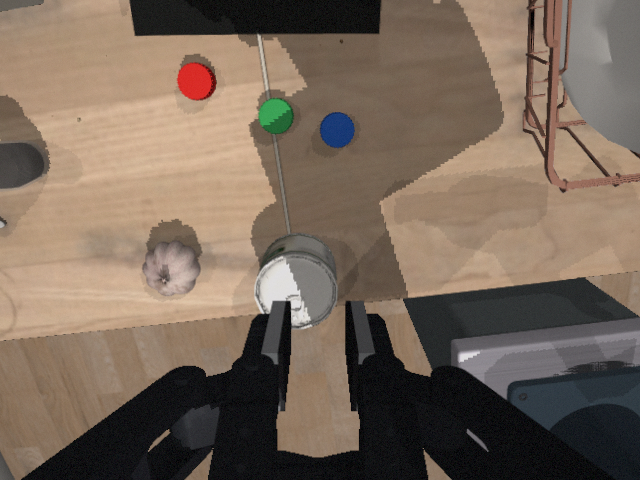

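>>> arm_command(steps=[0.3,0.6,3.5,0,0.3,0.6,3.5,0,0.3,0.7,3.5,0,0,0,3.5,0,0,0,3.5,0,0,0,2.5,0,0,0,1.5,0,0,0,1.0,0,0,0,0,0,0,0,0,0])

```text
time: 3.7
ee_pos: [0.3639, 0.2733, 0.0197]
ee_rot: [-179.9, -0.1, -7.1]
wrist_force: [-0.3, 0.7, -0.5]
opening: 0.0211
gripper_force: 0.0
```

```bash
python3 - <<'E'
from h import *
s=snap('wrist','w2.png'); q=r.read_state(); print(q['ee_pos'],q['ee_rot'],q['wrist_force'],q['time'])
E
```

```text
[0.36401958 0.27346408 0.01997679] [-1.79903170e+02 -1.67802196e-01 -7.10384032e+00] [-0.06256273  0.13500081  0.6856994 ] 3.75
```

View pics/w2.png

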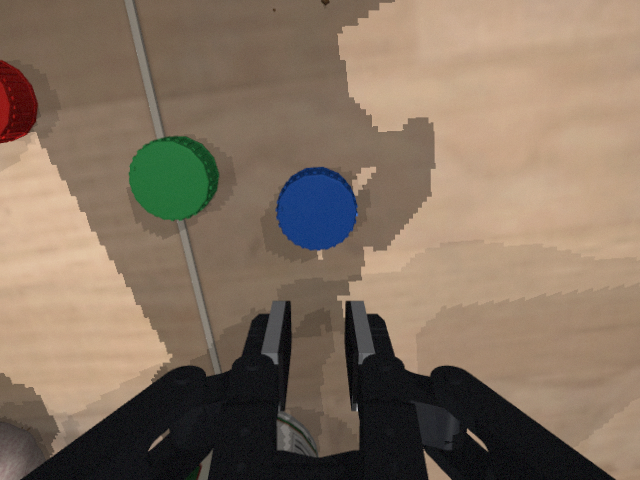

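>>> arm_command(steps=[0,0,1.2,0,0,0,0,0,0.8,0,0,0,0.8,0,0,0,0.8,0,0,0,1.0,0,0,0,1.0,0,0,0,1.0,0,0,0,1.0,0,0,0,1.0,0,0,0,1.0,0,0,0,1.0,0,0,0])

```text
time: 4.75
ee_pos: [0.4562, 0.2612, 0.0062]
ee_rot: [180.0, 0.0, -7.1]
wrist_force: [0.7, 0.6, 0.7]
opening: 0.0213
gripper_force: 0.2
```

>>> arm_command(steps=[1.2,0,0,0,1.2,0,0,0,1.2,-0.1,0,0,1.2,-0.1,0,0,1.2,-0.1,0,0,1.2,-0.1,0,0,1.2,-0.1,0,0,1.2,0,0,0,1.0,0,0,0,1.0,0,0,0,0.8,0,0,0,0.6,0,0,0])

```text
time: 5.75
ee_pos: [0.5859, 0.2502, 0.0062]
ee_rot: [-180.0, -0.0, -7.1]
wrist_force: [-0.0, -0.2, -0.3]
opening: 0.0211
gripper_force: 0.1
```

```bash
python3 - <<'E'
from h import *
s=snap('wrist','w3.png'); q=r.read_state(); print(q['ee_pos'],q['ee_rot'],q['wrist_force'],q['time'])
E
```

```text
[0.58689204 0.25004328 0.00635981] [-1.79981465e+02 -8.22218071e-02 -7.08803766e+00] [ 1.07488665 -0.0726525   0.68738446] 5.8
```

View pics/w3.png

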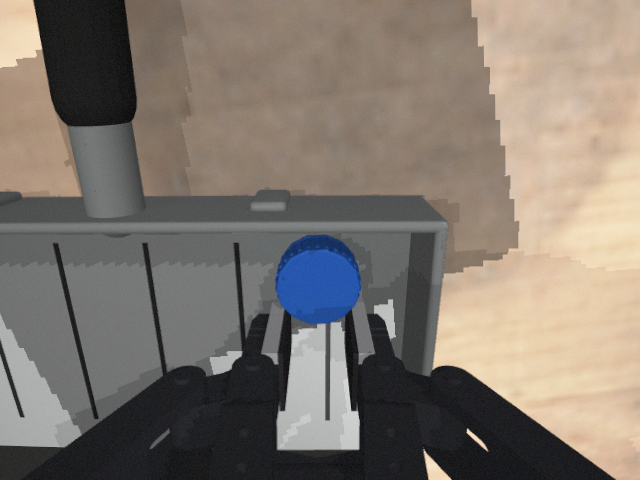

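>>> arm_command(steps=[-1,0,0,0,-1,0,0,0,0,0,-3,0,0,0,-3,0,-3.2,-0.8,0,0,-3.2,-0.8,0,0,-3.2,-0.8,0,0,-3.2,-0.9,0,0,-3.3,-0.9,0,0,-3.3,-0.9,0,0,0,0,2.5,0,0,0,2.0,0])

```text
time: 6.8
ee_pos: [0.375, 0.3281, 0.0217]
ee_rot: [-180.0, -0.0, -6.8]
wrist_force: [0.2, -0.0, -0.9]
opening: 0.0215
gripper_force: 0.0
```

```bash
python3 - <<'E'
from h import *
s=snap('wrist','w4.png'); q=r.read_state(); print(q['ee_pos'],q['ee_rot'],q['time'])
hsv=cv2.cvtColor(s['color'],cv2.COLOR_RGB2HSV)
for n,lo,hi in [('red',0,6),('green',50,80)]:
    m=cv2.inRange(hsv,(lo,150,40),(hi,255,255)); k,_,st,ce=cv2.connectedComponentsWithStats(m)
    i=1+st[1:,4].argmax(); print(n,ce[i],st[i],w(s,ce[i],.012).round(4))
E
```

```text
[0.37349592 0.32638713 0.01794353] [179.82019658   0.26971143  -6.90117961] 6.85
red [134.62787467 108.00617379] [  88   64   97   90 6479] [0.4624 0.3833 0.012 ]
green [321.94016088 187.48361781] [ 282  147   81   82 5097] [0.4252 0.3194 0.012 ]
```

>>> arm_command(steps=[0,0.1,1.15,0,0,0,0,0,0.8,0,0,0,0.8,0,0,0,0.8,0,0,0,1.0,0,0,0,1.0,0,0,0,1.0,0,0,0,1.0,0,0,0,1.0,0,0,0,1.0,0,0,0,1.0,0,0,0])

```text
time: 7.85
ee_pos: [0.4729, 0.3145, 0.0097]
ee_rot: [180.0, 0.0, -7.1]
wrist_force: [-0.2, 0.2, 0.5]
opening: 0.0217
gripper_force: 0.1
```

>>> arm_command(steps=[1.2,0,0,0,1.2,0,0,0,1.2,0,0,0,1.2,0,0,0,1.2,0,0,0,1.2,0,0,0,1.0,0,0,0,1.0,0,0,0,1.0,0,0,0,0.8,0,0,0,0.6,0,0,0,0,0,0,0])

```text
time: 8.85
ee_pos: [0.5885, 0.3003, 0.0098]
ee_rot: [-180.0, -0.1, -7.1]
wrist_force: [0.1, 0.5, 0.2]
opening: 0.0213
gripper_force: 0.0
```

```bash
python3 - <<'E'
from h import *
s=snap('wrist','w5.png'); q=r.read_state(); print(q['ee_pos'],q['ee_rot'],q['wrist_force'],q['time'])
E
```

```text
[0.58751066 0.30038118 0.00971264] [-1.79996334e+02 -5.28036179e-03 -7.08083311e+00] [-0.66844847 -1.13225054  0.31267775] 8.9
```

View pics/w5.png

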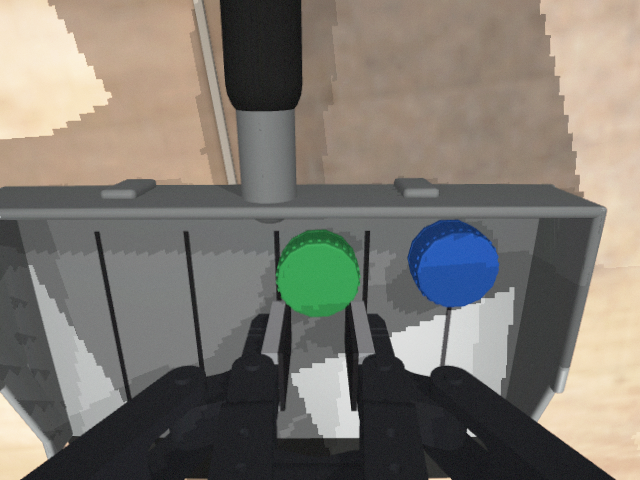

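>>> arm_command(steps=[-1,0,0,0,-1,0,0,0,0,0,-3,0,0,0,-3,0,-2.7,-1.1,0,0,-2.7,-1.1,0,0,-2.7,-1.1,0,0,-2.7,-1.1,0,0,-2.7,-1.2,0,0,-2.7,-1.2,0,0,0,0,2.5,0,0,0,2.5,0])

```text
time: 9.9
ee_pos: [0.4122, 0.3921, 0.0212]
ee_rot: [-179.9, -0.1, -6.8]
wrist_force: [0.5, 0.1, 0.2]
opening: 0.0212
gripper_force: 0.0
```

```bash
python3 - <<'E'
from h import *
s=snap('wrist','w6.png'); q=r.read_state(); print(q['ee_pos'],q['ee_rot'],q['time'])
hsv=cv2.cvtColor(s['color'],cv2.COLOR_RGB2HSV)
for n,lo,hi in [('red',0,6)]:
    m=cv2.inRange(hsv,(lo,150,40),(hi,255,255)); k,_,st,ce=cv2.connectedComponentsWithStats(m)
    i=1+st[1:,4].argmax(); print(n,ce[i],st[i],w(s,ce[i],.012).round(4))
E
```

```text
[0.40959173 0.38939543 0.01542942] [179.78202557   0.28348192  -6.90030955] 9.95
red [322.26068702 188.35209924] [ 281  147   83   84 5240] [0.4622 0.3834 0.012 ]
```

>>> arm_command(steps=[0,0.1,0.7,0,0,0,0,0,0.8,0,0,0,0.8,0,0,0,0.8,0,0,0,1.0,0,0,0,1.0,0,0,0,1.0,0,0,0,1.0,0,0,0,1.0,0,0,0,1.0,0,0,0,1.0,0,0,0])

```text
time: 10.95
ee_pos: [0.509, 0.3776, 0.0127]
ee_rot: [180.0, -0.0, -7.1]
wrist_force: [-0.5, 0.2, -0.7]
opening: 0.0212
gripper_force: 0.1
```

>>> arm_command(steps=[1.0,0,0,0,1.0,0,0,0,1.0,0,0,0,1.0,0,0,0,1.0,0,0,0,1.0,0,0,0,1.0,0,0,0,0.8,0,0,0,0.6,0,0,0,0,0,0,0,-1,0,0,0,-1.5,0,0,0])

```text
time: 11.95
ee_pos: [0.5665, 0.3703, 0.0126]
ee_rot: [-180.0, -0.0, -7.1]
wrist_force: [0.6, 1.0, 0.0]
opening: 0.0215
gripper_force: 0.0
```

>>> arm_command(steps=[0,0,-3,0,0,0,-3,0,0,0,-3,0,-3,0,-3,0,-3,0,-3,0,-3,0,-3,0,0,0,0,0,0,0,0,0])

```text
time: 12.62
ee_pos: [0.4771, 0.3827, 0.1939]
ee_rot: [-179.8, -0.2, -6.9]
wrist_force: [0.3, -0.6, -0.1]
opening: 0.0213
gripper_force: 0.0
```

```bash
python3 - <<'E'
from h import *
s=snap('wrist','w7.png'); q=r.read_state(); print(q['ee_pos'],q['time'])
c=np.array([.494,.329]); a=np.radians(-7.1); R=np.array([[np.cos(a),np.sin(a)],[-np.sin(a),np.cos(a)]])
hsv=cv2.cvtColor(s['color'],cv2.COLOR_RGB2HSV)
for n,lo,hi in [('red',0,6),('green',50,80),('blue',105,125)]:
    m=cv2.inRange(hsv,(lo,150,40),(hi,255,255)); k,_,st,ce=cv2.connectedComponentsWithStats(m)
    i=1+st[1:,4].argmax(); p=w(s,ce[i],.013); print(n,st[i],R@(p[:2]-c)-[.09,0])
E
```

```text
[0.47755979 0.38190922 0.19199997] 12.6667
red [ 299    0   44   43 1499] [0.02387972 0.04916754]
green [ 392    0   46   37 1374] [ 0.02629137 -0.01792156]
blue [ 461    0   48   33 1296] [ 0.02863    -0.06749681]
```

View pics/w7.png

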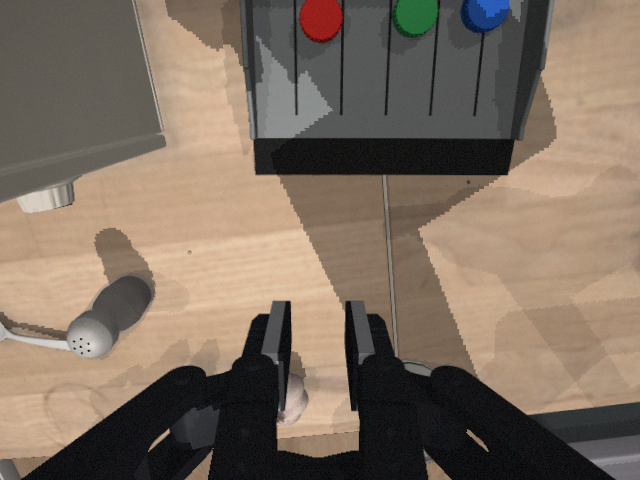

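The picture shows all three caps flat on the pan floor: red (321,18), green (415,15) and blue (485,13). The shaker, garlic and tin look undisturbed.

```bash
python3 -c "
from rig import r
print(r.finish_job())"
```

```text
the job is handed in; nothing more can be done
None
```

All three caps are on the dustpan's flat floor, about 80 mm past the top of the lip. I handed the job in at about 12.7 s. The tin, garlic and shaker looked undisturbed in the last picture, and the arm stayed well clear of the apple, mug and lemon. No verdict was returned.

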